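# Scoop humidity-conditioning clay balls from tray to dish

## Task

Take the hand scoop by its handle and use it to scoop all six clay balls out of the steel tray and tip them into the square white dish, in as many scoops as it takes, losing none. Then set the scoop back down flat on the blotter and let go. Do not touch the balls with the gripper, and leave the bottle, jar and brass weight standing where they are.

Things in the scene. Friction and masses are not known exactly. Their poses are not given: they have to be found in the camera images.
- tray: Open steel tray with the clay balls, fixed on the bench, on the robot's left or right. Outside 202 x 116 mm, walls 38 high, 4 thick; floor top 4 mm above its origin (underside). Inside: near wall at x = -110 mm, flat floor to x = +60, then a ramp rising at 60 degrees in +x to its top edge at x = 80, z = 39; side walls at y = +-54. Its +x points away from the robot within 0.35 rad.
- dish: Square open dish of white ceramic, fixed to the bench, across the blotter from the tray. Outside 130 x 130 mm, walls 40 mm high and 5 mm thick, floor 5 mm thick. Origin at the centre of its underside, x and y along its sides.
- dish_mid (a point): Point in the dish's space, on its middle axis, 30 mm above the bench.
- scoop: Loose aluminium scoop, 140 g, like a small dustpan: pan 75 mm long (x), 98 wide (y), floor 2 thick, open front (+x), back wall 32 high; side walls 30 high end at x = +13 mm, ahead of them the floor is a bare lip. Wooden bar handle at the back, along x from -96 to -32 mm, 20 wide, z from 62 to 82. Origin: centre of pan's underside. Starts standing on the blotter, +x within 1 rad of ahead.
- scoop_grip (a point): Middle of the scoop's bar handle: 62 mm behind and 72 mm above the scoop's origin, axes as the scoop's; pinch across y (20 mm).
- scoop_lip (a point): Middle of the scoop's front edge, on its underside, 37.5 mm ahead of the scoop's origin.
- blotter: Flat pad of pale blotting paper lying between tray and dish, fixed, 220 (x) x 240 (y) x 3 mm. Origin at the centre of its underside.
- ball0_center (a point): Centre of clay ball 0: a plain fired-clay ball 20 mm across, 10 g, that starts on the tray's flat floor (x from -2 to 52 mm in the tray's axes). All six are alike.
- ball1_center (a point): Centre of clay ball 1: a plain fired-clay ball 20 mm across, 10 g, that starts on the tray's flat floor (x from -2 to 52 mm in the tray's axes). All six are alike.
- ball2_center (a point): Centre of clay ball 2: a plain fired-clay ball 20 mm across, 10 g, that starts on the tray's flat floor (x from -2 to 52 mm in the tray's axes). All six are alike.
- ball3_center (a point): Centre of clay ball 3: a plain fired-clay ball 20 mm across, 10 g, that starts on the tray's flat floor (x from -2 to 52 mm in the tray's axes). All six are alike.
- ball4_center (a point): Centre of clay ball 4: a plain fired-clay ball 20 mm across, 10 g, that starts on the tray's flat floor (x from -2 to 52 mm in the tray's axes). All six are alike.
- ball5_center (a point): Centre of clay ball 5: a plain fired-clay ball 20 mm across, 10 g, that starts on the tray's flat floor (x from -2 to 52 mm in the tray's axes). All six are alike.
- bottle: Bystander: upright brown glass bottle, 62 mm across, 190 mm tall, loose. Origin at the centre of its underside.
- jar: Bystander: upright clear glass jar with a white cap, 66 mm across, 85 mm tall, loose. Origin at the centre of its underside.
- weight: Bystander: upright brass paper weight with a knob, 60 mm across, 60 mm tall, loose. Origin at the centre of its underside.

How it is judged:
By the outcome, as a careful person would: the job done as asked, in the order asked, and still so for the second after the job is handed in, with the robot touching nothing.
It also fails if it takes over 72 s, if anything falls off the work surface, if the arm or the gripper's body presses on something with over 40 N, if the wrist force passes 120 N, or if a joint passes its speed limit or range.

## Robot

A 7-joint arm with a two-finger parallel gripper is mounted at the origin on the work surface. World frame = base frame: x ahead of the robot, y to its left, z up, the work surface at z = 0. Lengths are in m, angles in rad, forces in N, time in s.
With the tool pointing down it reaches from about 0.4 to 0.85 m from the base axis. Payload 10.4 kg.
Tool frame: the origin (TCP) lies at the very end of the fingers, on their centre line; the grasp point (between the pads) lies manip.hold_point_z behind it (manip.hold_point_z is the distance from the TCP to the grasp point, in m); z points along the fingers, y is the direction in which the jaws open and shut (so a half turn about z gives the same grasp; the last joint's range is limited). The gripper opens to 85 mm and grips with 20 to 120 N. Pads are 22 mm wide; open, the fingers measure 114 mm over their backs; the gripper's body (76 mm by 85 mm) begins 54 mm behind the grasp point. The pads swing forward as they close: fully open they stand 13 mm farther back than shut.
Start: joints at [-1.356, 0.332, -0.065, 1.46, 0.022, 1.35, -0.088], TCP at [0.147, 0.607, 0.231] pointing down, gripper open.
Joint ranges: [-2.6, 2.6], [-0.5, 2.12], [-1.47, 1.34], [0.16, 2.42], [-1.27, 4.41], [0.06, 2.06], [-2.6, 2.6]. Speed limits (rad/s): [2.22, 2.22, 2.79, 2.79, 3.14, 3.14, 3.14].

## Interface

Orientations are given as a unit quaternion [x, y, z, w].
In Python, from workcell import manip gives the robot as it stands.
- The arm moves only by the tool jog_arm, never from a script. Its arguments are lists of equal length, an entry for each row: "translation": the shift along the world's x, y, z in mm, a list of three; "turn": the turn about the world's z in degrees. In form: {"translation": [[x, y, z], ...], "turn": [turn, ...]}. A call has 1 to 12 rows; each row is the pose to reach, as a shift and turn from the pose measured when the call began; what a row does not reach only later rows make up. A row lasts 1/12 s, in which the tool goes at most 41.7 mm and 7.16 degrees, less where a joint would pass 70% of its speed; a pose out of reach is approached as far as the arm can. A call with a gripper value outside its range is refused whole. "grip" is the finger opening in mm, from 0 to 85.4, set as the call begins (left out, the last holds). The fingers move at their own pace and stop on an object; "grip_force" is the grip in N (left out, the last holds). Time passes only in rows, so rows that repeat a pose let the fingers close. It gives the time, the measured TCP pose, the force and the opening at its end, in the units of the state.
- manip.get_obs(): the state, without advancing time (a new reading comes with each control period).
- manip.camera(name): name is "scene" or "side" or "wrist"; returns a dict with "frame" (480x640x3 uint8, red, green, blue), "mtx" (3x3 intrinsics, pixels), "pose" (4x4, takes a point from camera to world coordinates). Camera axes: x right, y down, z forward; pixel columns grow to the right and rows downward; lengths in m; the calibration is good to about 2 mm. A picture is of the moment at which its call begins. There is no depth.
- manip.hand_in(): hands the job in, once; it reports no verdict.
Trained networks look in a picture, given as the dict that the camera call returned (one of the last four; its "shot" number tells which), for a name from the list of things; names that differ only in an ending like _2 or _b are one class to them, and where a whole thing is asked for, a point or a joint stands for the part that bears it (a point fixed in the world has none). Each returns a list of dicts, best first, with "confidence" (0 to 1); they miss things now and then, are a little off and sometimes report something else, mostly with a low value. They report only what shows in the picture. A call takes as long as a camera call.
- manip.outline_of(picture, label): "mask" (480x640 bool, what is visible of it) and "extent" ([left, top, right, bottom] in pixels, round what is visible of it).
- manip.pinpoint(picture, label): "at" ([column, row] in pixels: a listed point, or the origin of a listed thing).
The state is a dict: "clock": time; "joint_pos": joint angles; "joint_velocities": joint speeds; "tau": joint torques, N m; "position": TCP position; "ee_rot": TCP orientation; "ft_force": force on the tool from outside, world axes, zero at the start; "torque": the same for the moment, N m; "grip_width": opening from 0.0 (shut) to 1.0 (fully open).
Only numpy, scipy, OpenCV 4.12 (cv2) and the standard library are available. Lean on these libraries where they do the work, as an engineer would, in place of code of your own. Each camera call takes 0.05 s, during which the arm holds its last target. There are 200 camera calls.

## Working session

There is one attempt and no reset: what is moved stays moved. The work goes in short steps, Python scripts to look and compute and a tool call to move; the robot and the scene stay as the last step left them, time stands still between calls to the robot, and variables do not carry over. Pictures are saved under pics/ and viewed, about 8 in all and at most 12, crops included, and the job is handed in when it is done.

Besides the shell and the picture viewer there is one more tool, called after "Emit:" as name(argument=value, ...), one argument or row to a line, values as JSON. jog_arm: Moves the arm, as the interface text tells. Its arguments: {"type":"object","properties":{"translation":{"type":"array"},"turn":{"type":"array"},"grip":{"type":"number"},"grip_force":{"type":"number"}},"required":["translation","turn"]}

```bash
mkdir -p pics; cat > h.py <<'E'
import numpy as np, cv2
from workcell import manip
def ray(c,px):
    K,T=np.array(c["mtx"]),np.array(c["pose"])
    d=T[:3,:3]@np.linalg.inv(K)@np.array([px[0],px[1],1.]); return T[:3,3],d
def onz(c,px,z):
    o,d=ray(c,px); return o+d*(z-o[2])/d[2]
def proj(c,P):
    K,T=np.array(c["mtx"]),np.array(c["pose"])
    q=K@(T[:3,:3].T@(np.array(P,float)-T[:3,3])); return q[:2]/q[2]
def save(c,n): cv2.imwrite("pics/"+n+".png",c["frame"][:,:,::-1])
E
python3 - <<'E'
from h import *
np.set_printoptions(precision=4,suppress=True)
print(manip.hold_point_z, manip.get_obs())
H=dict(tray=0,dish=0,dish_mid=.03,scoop=.003,scoop_grip=.075,scoop_lip=.003,blotter=0,bottle=0,jar=0,weight=0,**{f"ball{i}_center":.014 for i in range(6)})
ims=[]
for n in("scene","side"):
    c=manip.camera(n); save(c,n+"0"); ims.append(c["frame"])
    print(n,np.array(c["pose"])[:3])
    for k,z in H.items():
        for r in manip.pinpoint(c,k)[:1]: print(k,np.round(r["at"]),round(r["confidence"],2),onz(c,r["at"],z))
E
```

```text
0.0187 {'clock': 0.0, 'joint_pos': array([-1.3556,  0.3328, -0.0647,  1.4609,  0.0216,  1.3499, -0.0885]), 'joint_velocities': array([-0.    , -0.0001,  0.0006, -0.001 , -0.0002, -0.001 , -0.0015]), 'tau': array([  0.0005, -62.5438,   0.0496, -39.1613,   0.0163,   0.0098,
        -0.    ]), 'position': array([0.1472, 0.607 , 0.2305]), 'ee_rot': array([ 0.1186,  0.9929, -0.0007, -0.0001]), 'ft_force': array([-0.1063, -0.1014, -0.2109]), 'torque': array([-0.0259, -0.0075,  0.027 ]), 'grip_width': 1.0004091368863877}
scene [[-0.4773  0.6296 -0.613   1.2328]
 [ 0.8785  0.3589 -0.3154  0.3049]
 [ 0.0214 -0.689  -0.7244  0.7895]]
tray [247. 190.] 0.76 [ 0.5164 -0.25   -0.    ]
dish [463. 305.] 0.87 [0.5818 0.2442 0.    ]
dish_mid [467. 292.] 0.75 [0.5776 0.2448 0.03  ]
scoop [356. 239.] 0.9 [0.5343 0.0118 0.003 ]
scoop_grip [354. 193.] 0.87 [ 0.4922 -0.018   0.075 ]
blotter [353. 223.] 0.95 [ 0.4967 -0.0126  0.    ]
bottle [287. 336.] 0.91 [ 0.7874  0.0111 -0.    ]
jar [336. 304.] 0.84 [ 0.6901  0.0515 -0.    ]
weight [289. 279.] 0.71 [ 0.6821 -0.049  -0.    ]
ball0_center [228. 181.] 0.44
[... 531 characters left out ...]
8 [0.5779 0.2608 0.03  ]
scoop [258. 278.] 0.65 [0.5404 0.0309 0.003 ]
scoop_grip [244. 267.] 0.93 [ 0.493  -0.0234  0.075 ]
scoop_lip [264. 269.] 0.71 [0.5631 0.0513 0.003 ]
blotter [251. 295.] 0.6 [ 0.507  -0.0076  0.    ]
bottle [374. 242.] 0.9 [0.8045 0.0144 0.    ]
jar [318. 251.] 0.89 [0.6869 0.0501 0.    ]
weight [341. 272.] 0.57 [ 0.6835 -0.0359  0.    ]
ball0_center [356. 386.] 0.41 [ 0.5284 -0.2907  0.014 ]
ball1_center [338. 373.] 0.46 [ 0.5214 -0.2573  0.014 ]
ball2_center [324. 355.] 0.68 [ 0.5235 -0.217   0.014 ]
ball3_center [373. 374.] 0.44 [ 0.5601 -0.287   0.014 ]
ball4_center [360. 356.] 0.54 [ 0.5673 -0.2475  0.014 ]
ball5_center [333. 384.] 0.66 [ 0.504  -0.2709  0.014 ]
```

View pics/scene0.png

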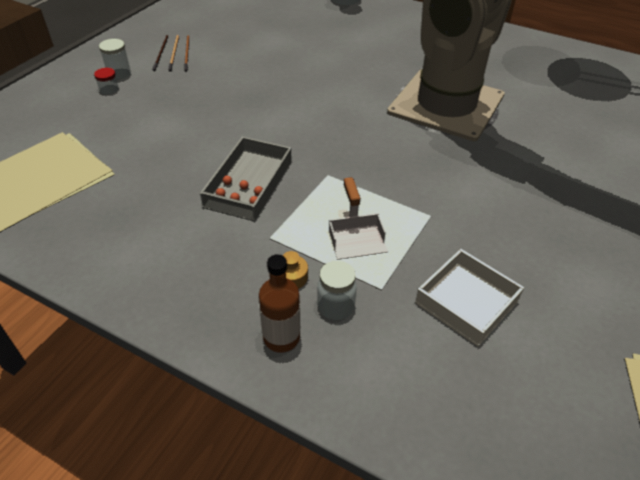

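View pics/side0.png

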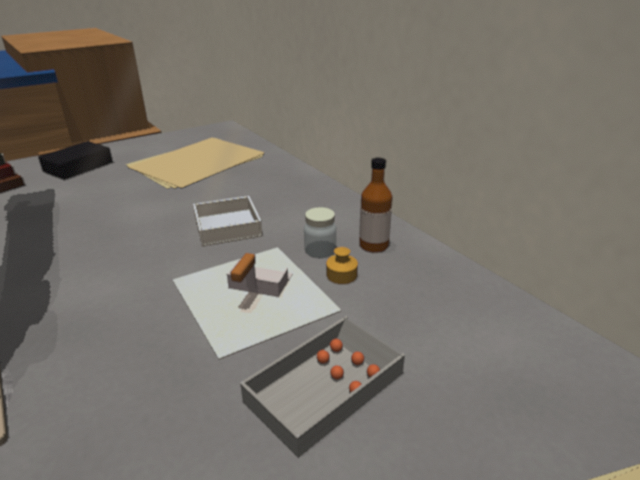

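```bash
cat >> h.py <<'E'
from scipy.optimize import minimize
def boxpts(x0,x1,y0,y1,z0,z1): return np.array([[x,y,z] for x in(x0,x1) for y in(y0,y1) for z in(z0,z1)])/1000.
MOD=dict(tray=[boxpts(-114,88,-58,58,0,38)],dish=[boxpts(-65,65,-65,65,0,40)],
 scoop=[boxpts(-37.5,37.5,-49,49,0,2),boxpts(-37.5,13,-49,-47,0,30),boxpts(-37.5,13,47,49,0,30),boxpts(-37.5,-35.5,-49,49,0,32),boxpts(-96,-32,-10,10,62,82)])
def place(P,x,y,a,z=0):
    c,s=np.cos(a),np.sin(a); return P@np.array([[c,s,0],[-s,c,0],[0,0,1]])+[x,y,z]
def fit(name,shots,p0,z=0):
    """shots: list of (cam, mask)"""
    def sil(c,p):
        m=np.zeros((480,640),np.uint8)
        for B in MOD[name]:
            q=np.array([proj(c,X) for X in place(B,*p,z)])
            cv2.fillConvexPoly(m,cv2.convexHull(np.round(q*16).astype(np.int32)),255,cv2.LINE_AA,4)
        return m/255.
    ds=[cv2.GaussianBlur(k.astype(np.float32),(0,0),1.0) for _,k in shots]
    def cost(p): return sum(np.abs(cv2.GaussianBlur(sil(c,p),(0,0),1.)-d).sum()/d.sum() for (c,_),d in zip(shots,ds))
    best=None
    p0=np.array(p0,float)
    for da in(-.15,0,.15):
        r=minimize(cost,p0+[0,0,da],method="Nelder-Mead",options=dict(initial_simplex=p0+[0,0,da]+np.array([[0,0,0],[.01,0,0],[0,.01,0],[0,0,.1]]),xatol=1e-4,fatol=1e-5))
        if best is None or r.fun<best.fun: best=r
    return best.x,best.fun/len(shots)
E
python3 - <<'E'
from h import *
np.set_printoptions(precision=4,suppress=True)
cs=[manip.camera(n) for n in("scene","side")]
for name,p0,z in(("tray",(.513,-.256,.15),0),("dish",(.578,.245,.1),0),("scoop",(.537,.02,.7),.003)):
    sh=[]
    for c in cs:
        r=manip.outline_of(c,name)
        if r: sh.append((c,r[0]["mask"]))
    print(name,fit(name,sh,p0,z),[fit(name,[s],p0,z) for s in sh])
E
```

```text
tray (array([ 0.5117, -0.2572,  0.1781]), np.float64(0.11040433316711724)) [(array([ 0.5122, -0.258 ,  0.1751]), np.float64(0.10955539535800923)), (array([ 0.511 , -0.2565,  0.172 ]), np.float64(0.10438526203372366))]
dish (array([ 0.5739,  0.2478, -0.2838]), np.float64(0.06687055415511471)) [(array([ 0.574 ,  0.2474, -0.2209]), np.float64(0.04616694618576657)), (array([ 0.5753,  0.2506, -0.2875]), np.float64(0.07194201228070513))]
scoop (array([0.5388, 0.0185, 0.6453]), np.float64(2.8221170262500346)) [(array([-0.7872,  0.0006, -0.5093]), np.float64(1.0000000046226916)), (array([0.5408, 0.0195, 0.7091]), np.float64(0.12031656096793904))]
```

Emit:
jog_arm(
  translation=[
    [26,-22,0],
    [52,-44,0],
    [78,-66,0],
    [104,-88,0],
    [130,-110,0],
    [156,-132,0],
    [182,-154,0],
    [208,-176,0],
    [234,-198,0],
    [260,-220,0],
    [286,-242,0],
    [303,-257,0],
  ],
  turn=[4.5,9,13.5,18,22.5,27,31.5,36,40.5,45,49.5,54],
)

```text
clock: 3.1
position: [0.4529, 0.3475, 0.2315]
ee_rot: [-0.345, 0.938, -0.0, 0.0]
ft_force: [0.6, -0.1, 0.0]
grip_width: 1.0
```

Emit:
jog_arm(
  translation=[
    [3,-35,0],
    [6,-70,0],
    [10,-105,0],
    [13,-140,0],
    [16,-175,0],
    [20,-210,0],
    [23,-245,0],
    [26,-280,0],
    [29,-315,0],
    [33,-350,0],
    [36,-371,0],
    [36,-371,0],
  ],
  turn=[0,0,0,0,0,0,0,0,0,0,0,0],
)

```text
clock: 4.1
position: [0.489, -0.0289, 0.2319]
ee_rot: [-0.342, 0.94, -0.001, 0.001]
ft_force: [-0.2, -0.2, 0.4]
grip_width: 0.996
```

```bash
python3 - <<'E'
from h import *
np.set_printoptions(precision=4,suppress=True)
o=manip.get_obs(); print(o["position"],o["ee_rot"],o["joint_pos"])
c=manip.camera("wrist"); save(c,"w1"); print(c["pose"])
for k,z in (("scoop",.003),("scoop_grip",.075),("scoop_lip",.003)):
    for r in manip.pinpoint(c,k)[:1]: print(k,np.round(r["at"]),round(r["confidence"],2),onz(c,r["at"],z))
s=manip.camera("scene")
sh=[]
for q in (c,s):
    r=manip.outline_of(q,"scoop")
    if r: print(q["shot"],r[0]["confidence"],r[0]["extent"]); sh.append((q,r[0]["mask"])); print(fit("scoop",[sh[-1]],(.54,.019,.7),.003))
E
```

```text
[ 0.489  -0.0289  0.2319] [-0.3421  0.9396 -0.0011  0.0007] [-0.4234  0.017   0.3957  1.8275 -0.0051  1.2965  2.2428]
[[-0.6432  0.7374  0.2065  0.4369]
 [ 0.7657  0.6206  0.1688 -0.0724]
 [-0.0037  0.2667 -0.9638  0.3748]
 [ 0.      0.      0.      1.    ]]
scoop [320. 264.] 0.98 [0.5378 0.016  0.003 ]
scoop_grip [317. 224.] 0.69 [ 0.4931 -0.0254  0.075 ]
scoop_lip [321. 300.] 0.87 [0.5686 0.0425 0.003 ]
5 0.89 [269.9, 181.3, 370.8, 302.5]
(array([0.5398, 0.0177, 0.7103]), np.float64(0.0344760220412313))
6 0.75 [324.7, 176.7, 386.9, 257.9]
(array([0.5391, 0.0171, 0.6898]), np.float64(0.1105708445677294))
```

View pics/w1.png

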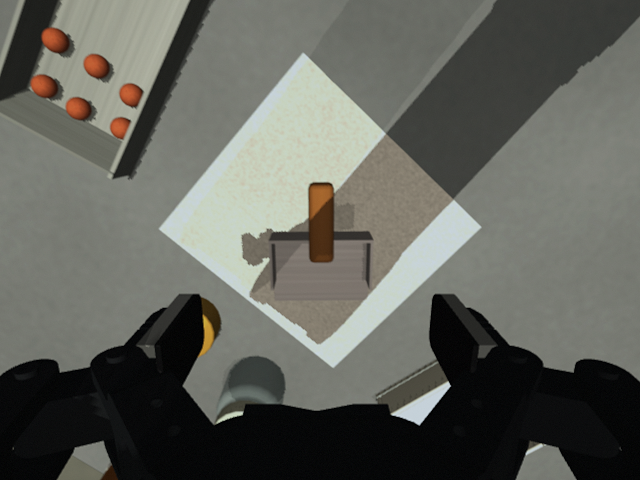

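Emit:
jog_arm(
  translation=[
    [3,6,-30],
    [4,7,-60],
    [4,7,-90],
    [4,7,-115],
    [4,7,-135],
    [4,7,-150],
    [4,7,-160],
    [4,7,-168],
    [4,7,-174],
    [4,7,-176],
    [4,7,-176],
    [4,7,-176],
  ],
  turn=[0,0.5,0.5,0.5,0.5,0.5,0.5,0.5,0.5,0.5,0.5,0.5],
)

```text
clock: 5.45
position: [0.4933, -0.0152, 0.0561]
ee_rot: [-0.351, 0.937, -0.0, 0.001]
ft_force: [-0.5, 0.2, 0.3]
grip_width: 1.003
```

Emit:
jog_arm(
  translation=[
    [0,0,0],
    [0,0,0],
    [0,0,0],
    [0,0,0],
    [0,0,0],
    [0,0,0],
    [0,0,0],
    [0,0,0],
    [0,0,0],
    [0,0,0],
    [0,0,0],
    [0,0,0],
  ],
  turn=[0,0,0,0,0,0,0,0,0,0,0,0],
  grip=0,
  grip_force=100,
)

```text
clock: 6.45
position: [0.4936, -0.0153, 0.0564]
ee_rot: [-0.351, 0.937, -0.0, 0.001]
ft_force: [-0.6, -0.9, 5.9]
grip_width: 0.218
```

```bash
python3 - <<'E'
from h import *
np.set_printoptions(precision=4,suppress=True)
o=manip.get_obs(); print(o["position"],o["ee_rot"],o["ft_force"],o["torque"],o["grip_width"])
c=manip.camera("side"); save(c,"s2"); 
cv2.imwrite("pics/s2c.png",cv2.resize(c["frame"][180:420,130:450,::-1],(800,600),interpolation=cv2.INTER_CUBIC))
E
```

```text
[ 0.4936 -0.0153  0.0564] [-0.3505  0.9366 -0.0005  0.0011] [-0.6032 -0.9343  5.9175] [0.0416 0.178  0.0531] 0.21772551263139506
```

View pics/s2c.png

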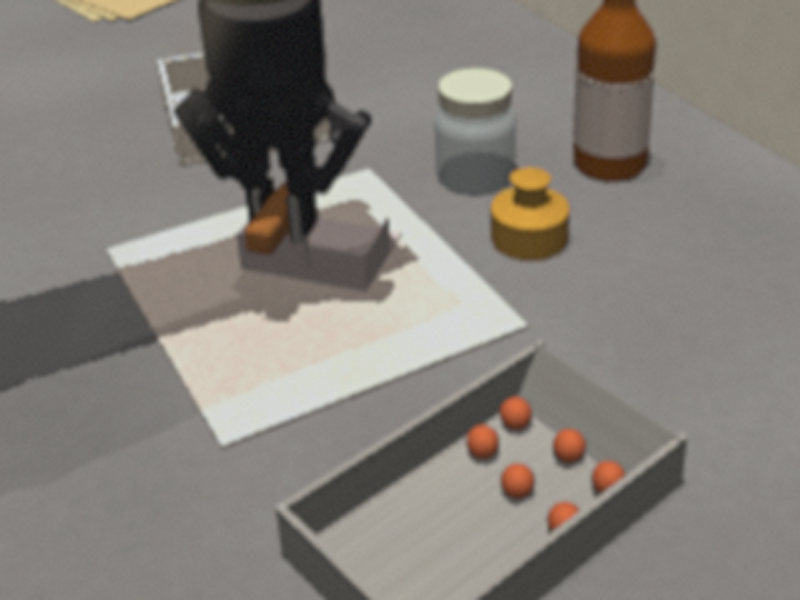

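Emit:
jog_arm(
  translation=[
    [0,0,10],
    [0,0,30],
    [0,0,55],
    [-5,-15,75],
    [-15,-40,85],
    [-25,-70,85],
    [-35,-105,85],
    [-47,-140,85],
    [-60,-175,85],
    [-73,-210,85],
    [-86,-240,85],
    [-92,-261,85],
  ],
  turn=[0,0,0,-3,-7,-11,-15,-19,-23,-27,-30,-31],
)

```text
clock: 7.5
position: [0.3992, -0.2793, 0.1419]
ee_rot: [-0.084, 0.996, -0.001, 0.001]
ft_force: [-0.2, 0.5, -1.7]
grip_width: 0.217
```

Emit:
jog_arm(
  translation=[
    [0,0,0],
    [0,0,0],
  ],
  turn=[0,0],
)

```text
clock: 7.67
position: [0.3981, -0.2805, 0.1421]
ee_rot: [-0.082, 0.997, -0.001, 0.001]
ft_force: [-0.2, 0.1, -1.1]
grip_width: 0.215
```

```bash
cat >> h.py <<'E'
TR=(.512,-.257,.176)
def totray(P):
    c,s=np.cos(TR[2]),np.sin(TR[2]); d=np.asarray(P)[:2]-TR[:2]; return np.array([c*d[0]+s*d[1],-s*d[0]+c*d[1]])*1000
def heading(o):
    q=o["ee_rot"]; return 2*np.degrees(np.arctan2(q[1],q[0]))-180
E
python3 - <<'E'
from h import *
np.set_printoptions(precision=4,suppress=True)
o=manip.get_obs(); print(o["position"],heading(o),o["ft_force"],o["torque"],o["joint_pos"])
c=manip.camera("wrist"); save(c,"w3")
z=o["position"][2]-.0564+.003
for k,h in (("scoop",z),("scoop_grip",z+.072),("scoop_lip",z),("tray",0)):
    for r in manip.pinpoint(c,k)[:1]: print(k,np.round(r["at"]),round(r["confidence"],2),onz(c,r["at"],h))
a=np.radians(heading(o)); p=o["position"]+.057*np.array([np.cos(a),np.sin(a),0])
r=manip.outline_of(c,"scoop"); print(fit("scoop",[(c,r[0]["mask"])],(p[0],p[1],a),z),p,a)
s=manip.camera("side")
for i in range(6):
    r=manip.pinpoint(s,f"ball{i}_center"); print([ (totray(onz(s,q["at"],.014)),round(q["confidence"],2)) for q in r[:2]])
r=manip.outline_of(s,"scoop")
if r: print(fit("scoop",[(s,r[0]["mask"])],(p[0],p[1],a),z))
E
```

```text
[ 0.3981 -0.2805  0.1421] 9.462788013879333 [-0.2447  0.0526 -1.1145] [0.006  0.0441 0.074 ] [-0.116   0.0994  0.6768  1.9616 -0.069   1.1015  2.3254]
scoop [321. 414.] 0.34 [ 0.4977 -0.2618  0.0887]
scoop_grip [318. 309.] 0.95 [ 0.3924 -0.2814  0.1607]
scoop_lip [313. 405.] 0.71 [ 0.4916 -0.2675  0.0887]
(array([ 0.4545, -0.2724,  0.1489]), np.float64(0.9320101218892093)) [ 0.4543 -0.2711  0.1421] 0.16515680726044923
[(array([  0.4256, -38.4022]), 0.43)]
[(array([ 4.8412, -1.4466]), 0.53)]
[]
[(array([ 52.7537, -29.5059]), 0.58), (array([48.389 , -3.1222]), 0.15)]
[(array([54.4304, -0.1216]), 0.57)]
[(array([41.3226, 35.5845]), 0.67)]
(array([ 0.4556, -0.2695,  0.1823]), np.float64(0.29511818069602014))
```

View pics/w3.png

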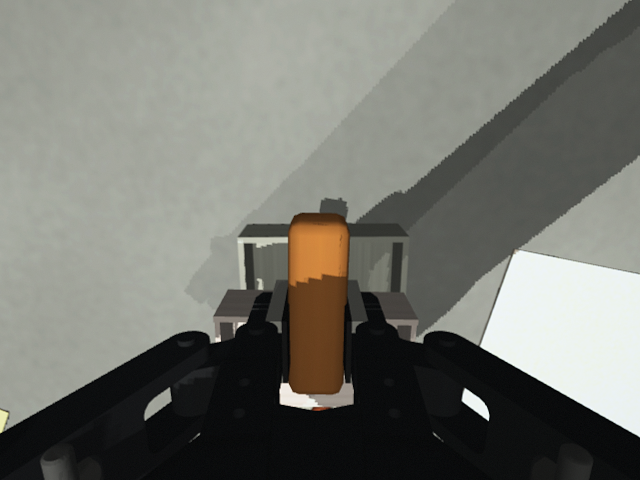

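```bash
python3 - <<'E'
from h import *
np.set_printoptions(precision=4,suppress=True)
o=manip.get_obs();c=manip.camera("wrist");z=.0887
cv2.imwrite("pics/w3c.png",cv2.resize(c["frame"][200:360,200:430,::-1],(800,556),interpolation=cv2.INTER_CUBIC))
a=np.radians(heading(o));R=np.array([[np.cos(a),np.sin(a)],[-np.sin(a),np.cos(a)]])
T=lambda p:1000*R@(p[:2]-o["position"][:2])
print("handle rear",T(onz(c,(320,214),z+.08)))
for px in((222,291),(412,291)): print("back wall top",T(onz(c,px,z+.032)))
for px in((238,224),(408,224)): print("tray near",totray(onz(c,px,.038)))
E
```

```text
handle rear [-42.4468   0.7454]
back wall top [  4.8921 -44.5499]
back wall top [ 4.7576 44.0915]
tray near [-122.1481  -55.1123]
tray near [-121.4172   58.3891]
```

View pics/w3c.png

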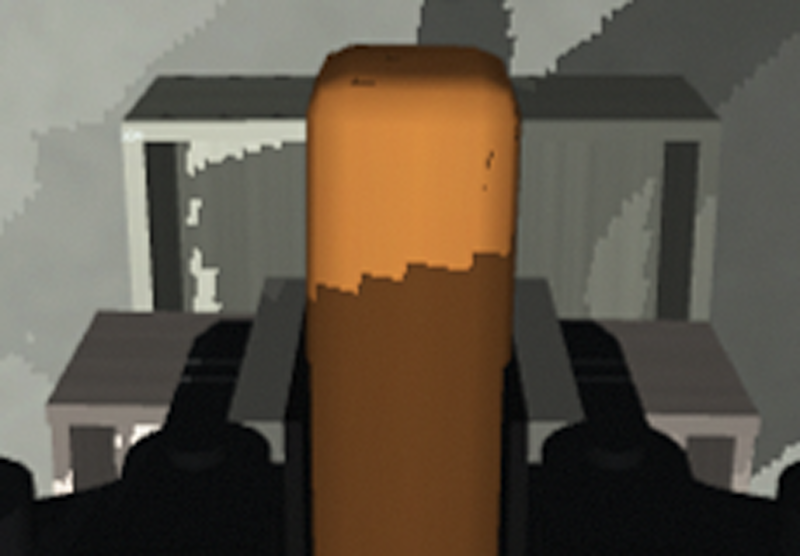

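```bash
python3 - <<'E'
from h import *
np.set_printoptions(precision=4,suppress=True)
o=manip.get_obs();c=manip.camera("wrist");z=.0887
a=np.radians(heading(o));R=np.array([[np.cos(a),np.sin(a)],[-np.sin(a),np.cos(a)]])
T=lambda p:1000*R@(p[:2]-o["position"][:2])
f=lambda u,v:(200+u/3.478-.36,200+v/3.478-.36)
for n,z1,pts in(("wall top",z+.032,((48,405),(758,412))),("wall bot",z,((98,310),(710,320)))):
    A,B=[onz(c,f(*p),z1) for p in pts]; m=(A+B)/2; d=B-A
    print(n,T(A),T(B),np.linalg.norm(d),"yaw",np.degrees(np.arctan2(-d[0],d[1])),"heading",heading(o))
for n,z1,pts in(("tray rim",.038,((122,122),(720,122))),("tray base",0,((157,75),(685,75)))):
    A,B=[onz(c,f(*p),z1) for p in pts]; d=B-A
    print(n,totray(A),totray(B),np.linalg.norm(d),"yaw",np.degrees(np.arctan2(-d[0],d[1])),T((A+B)/2))
E
```

```text
wall top [ 17.85 -49.48] [18.7376 47.6953] 0.09717929949506482 yaw 9.133503127920456 heading 9.656808812324385
wall bot [ 17.7804 -49.8891] [19.3654 48.1698] 0.09807172730750403 yaw 8.73074544318879 heading 9.656808812324385
tray rim [-114.7588  -57.8154] [-114.0162   57.8841] 0.11570182046168612 yaw 9.716297003883273 [0.547  2.1734]
tray base [-115.006   -58.0096] [-114.2439   58.7311] 0.1167432082904732 yaw 9.710033883875267 [0.3072 2.498 ]
```

Emit:
jog_arm(
  translation=[
    [1,2,0],
    [3,5,-5],
    [3,5,-15],
    [3,5,-25],
    [3,5,-33],
    [3,5,-36],
    [3,5,-36],
    [3,5,-36],
    [3,5,-36],
  ],
  turn=[0.5,0.9,0.9,0.9,0.9,0.9,0.9,0.9,0.9],
)

```text
clock: 9.22
position: [0.4024, -0.2745, 0.1062]
ee_rot: [-0.092, 0.996, -0.001, 0.001]
ft_force: [-0.4, 0.4, -0.2]
grip_width: 0.219
```

```bash
sed -i 's/^TR=.*/TR=(.5115,-.2575,.171)/' h.py; python3 - <<'E'
from h import *
np.set_printoptions(precision=4,suppress=True)
o=manip.get_obs();print(o["position"],heading(o),totray(o["position"]),o["ft_force"])
s=manip.camera("side"); save(s,"s4")
cv2.imwrite("pics/s4c.png",cv2.resize(s["frame"][290:450,230:430,::-1],(750,600),interpolation=cv2.INTER_CUBIC))
E
```

```text
[ 0.4024 -0.2745  0.1062] 10.543789258438323 [-110.4159    1.8405] [-0.357   0.3518 -0.2368]
```

View pics/s4c.png

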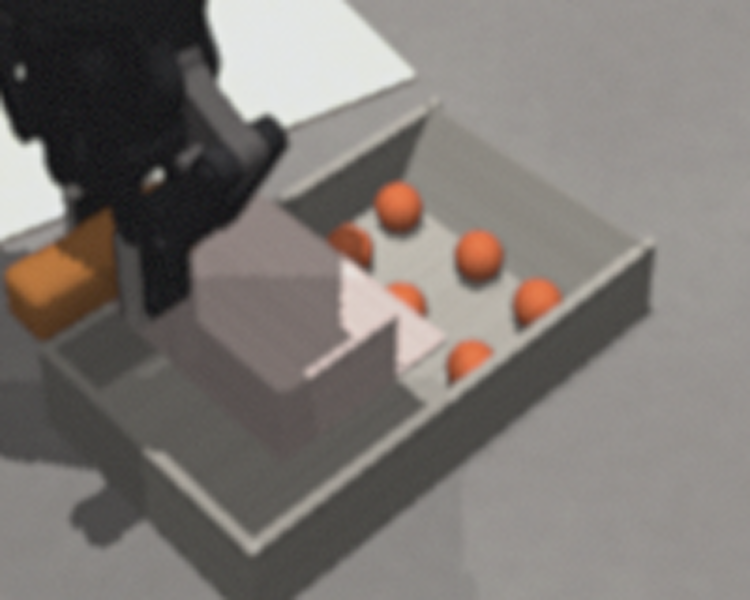

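Emit:
jog_arm(
  translation=[
    [-3.3,-1.7,0],
    [-3.3,-1.7,-8],
    [-3.3,-1.7,-16],
    [-3.3,-1.7,-24],
    [-3.3,-1.7,-31],
    [-3.3,-1.7,-37],
    [-3.3,-1.7,-41],
    [-3.3,-1.7,-43],
    [-3.3,-1.7,-44],
    [-3.3,-1.7,-44],
    [-3.3,-1.7,-44],
    [-3.3,-1.7,-44],
  ],
  turn=[0,0,0,0,0,0,0,0,0,0,0,0],
)

```text
clock: 10.27
position: [0.3994, -0.2763, 0.0626]
ee_rot: [-0.092, 0.996, -0.001, 0.001]
ft_force: [0.4, 0.3, -1.8]
grip_width: 0.217
```

Emit:
jog_arm(
  translation=[
    [0,0,-1],
    [0,0,-2],
    [0,0,-3],
    [0,0,-4],
    [0,0,-4.5],
    [0,0,-4.5],
    [0,0,-4.5],
  ],
  turn=[0,0,0,0,0,0,0],
)

```text
clock: 10.85
position: [0.3993, -0.2763, 0.058]
ee_rot: [-0.092, 0.996, -0.001, 0.001]
ft_force: [-0.5, -0.2, -1.9]
grip_width: 0.22
```

```bash
python3 - <<'E'
from h import *
np.set_printoptions(precision=4,suppress=True)
o=manip.get_obs();print(o["position"],heading(o),totray(o["position"]),o["ft_force"],o["torque"])
E
```

```text
[ 0.3993 -0.2763  0.058 ] 10.543715133614825 [-113.7295    0.5726] [-0.5108 -0.2307 -1.8905] [ 0.0149  0.0601 -0.0207]
```

Emit:
jog_arm(
  translation=[
    [0,0,-0.7],
    [0,0,-1.4],
    [0,0,-1.8],
    [0,0,-1.8],
  ],
  turn=[0,0,0,0],
)

```text
clock: 11.18
position: [0.3995, -0.2766, 0.0574]
ee_rot: [-0.092, 0.996, -0.001, 0.002]
ft_force: [-6.7, 3.3, 19.2]
grip_width: 0.214
```

Emit:
jog_arm(
  translation=[
    [2,0.3,0.2],
    [7,1.2,0.2],
    [14,2.4,0.2],
    [21,3.6,0.2],
    [28,4.8,0.2],
    [35,6,0.2],
    [42,7.3,0.2],
    [49,8.5,0.2],
    [56,9.7,0.2],
    [63,10.9,0.2],
    [69,11.9,0.2],
    [73,12.6,0.2],
  ],
  turn=[0,0,0,0,0,0,0,0,0,0,0,0],
)

```text
clock: 12.18
position: [0.4732, -0.2637, 0.0576]
ee_rot: [-0.092, 0.996, -0.001, 0.002]
ft_force: [-3.1, 0.6, 3.8]
grip_width: 0.217
```

```bash
python3 - <<'E'
from h import *
np.set_printoptions(precision=4,suppress=True)
o=manip.get_obs();print(o["position"],heading(o),totray(o["position"]),o["ft_force"],o["torque"])
s=manip.camera("side"); t=manip.camera("scene"); 
a=cv2.resize(s["frame"][290:450,280:430,::-1],(450,480),interpolation=cv2.INTER_CUBIC)
b=cv2.resize(t["frame"][120:240,190:305,::-1],(460,480),interpolation=cv2.INTER_CUBIC)
cv2.imwrite("pics/m5.png",cv2.resize(np.hstack([a,b]),(800,422)))
E
```

```text
[ 0.4732 -0.2637  0.0576] 10.546088531187394 [-38.828    0.3665] [-3.0665  0.6414  3.7893] [0.0876 0.8625 0.0126]
```

View pics/m5.png

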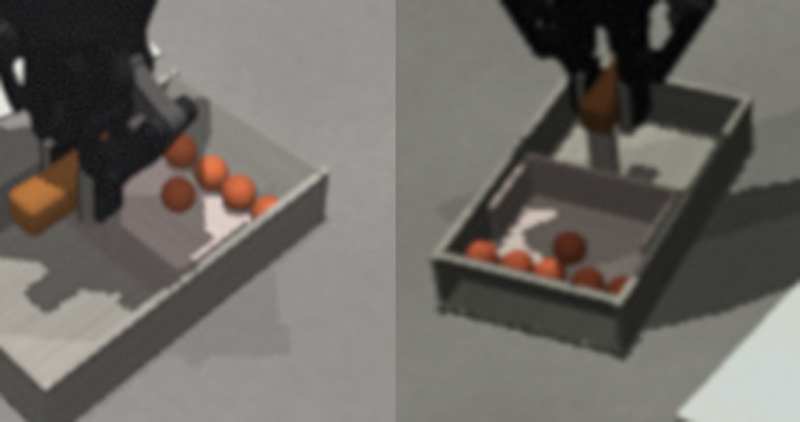

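Emit:
jog_arm(
  translation=[
    [3,0.5,0],
    [5.5,0.9,0],
    [5.5,0.9,0],
    [5.5,0.9,0],
  ],
  turn=[0,0,0,0],
)

```text
clock: 12.62
position: [0.4785, -0.263, 0.0576]
ee_rot: [-0.092, 0.996, -0.001, 0.002]
ft_force: [-4.2, 0.3, 4.7]
grip_width: 0.216
```

```bash
python3 - <<'E'
from h import *
np.set_printoptions(precision=4,suppress=True)
o=manip.get_obs();print(o["position"],heading(o),totray(o["position"]),o["ft_force"],o["torque"])
def hsvballs(c):
    h=cv2.cvtColor(c["frame"],cv2.COLOR_RGB2HSV); return ((h[...,0]<12)&(h[...,1]>150)&(h[...,2]>60))
for n in("side","scene"):
    c=manip.camera(n)
    for i in range(6):
        for r in manip.pinpoint(c,f"ball{i}_center")[:1]: print(n,i,np.round(r["at"]),round(r["confidence"],2),totray(onz(c,r["at"],.016)))
E
```

```text
[ 0.4785 -0.263   0.0576] 10.536589241486581 [-33.4944   0.1628] [-4.2163  0.2591  4.683 ] [0.0934 1.0365 0.178 ]
side 0 [382. 373.] 0.6 [ 53.479  -45.7587]
side 1 [353. 364.] 0.41 [35.2925 -6.3648]
side 2 [345. 346.] 0.59 [54.0607 28.1372]
side 3 [368. 363.] 0.45 [ 53.4759 -19.6829]
side 4 [362. 357.] 0.45 [55.7385 -6.0574]
scene 0 [214. 192.] 0.62 [ 52.59   -45.9862]
scene 1 [236. 195.] 0.54 [44.2647  0.6938]
scene 2 [246. 198.] 0.48 [46.1521 22.7559]
scene 3 [221. 194.] 0.6 [ 53.6379 -29.3484]
scene 4 [232. 198.] 0.5 [56.4855 -2.9031]
```

Emit:
jog_arm(
  translation=[
    [0,0,-0.5],
    [0,0,-1],
    [-1.7,-0.3,-1.5],
    [-3.5,-0.6,-2],
    [-7,-1.2,-3.2],
    [-10.4,-1.8,-4.5],
    [-13.7,-2.4,-6],
    [-17,-2.9,-7.7],
    [-17,-2.9,-7.7],
    [-17,-2.9,-7.7],
  ],
  turn=[0,0,0,0,0,0,0,0,0,0],
  grip=0,
  grip_force=25,
)

```text
clock: 14.15
position: [0.466, -0.2662, 0.0527]
ee_rot: [-0.092, 0.996, -0.002, 0.006]
ft_force: [3.1, 2.8, 18.1]
grip_width: 0.216
```

Emit:
jog_arm(
  translation=[
    [0,0,0],
    [0,0,0],
    [0,0,0],
  ],
  turn=[0,0,0],
  grip=0,
  grip_force=110,
)

```text
clock: 14.4
position: [0.467, -0.2661, 0.0531]
ee_rot: [-0.092, 0.996, -0.002, 0.007]
ft_force: [1.5, 2.1, 4.7]
grip_width: 0.215
```

```bash
python3 - <<'E'
from h import *
np.set_printoptions(precision=4,suppress=True)
o=manip.get_obs();print(o["position"],heading(o),totray(o["position"]),o["ft_force"],o["torque"])
s=manip.camera("side"); t=manip.camera("scene"); 
a=cv2.resize(s["frame"][290:450,280:430,::-1],(450,480),interpolation=cv2.INTER_CUBIC)
b=cv2.resize(t["frame"][120:240,190:305,::-1],(460,480),interpolation=cv2.INTER_CUBIC)
cv2.imwrite("pics/m6.png",cv2.resize(np.hstack([a,b]),(800,422)))
E
```

```text
[ 0.467  -0.2661  0.0531] 10.61447383673007 [-45.2631  -0.8885] [1.4991 2.059  4.735 ] [ 0.3473 -0.6787  0.0704]
```

View pics/m6.png

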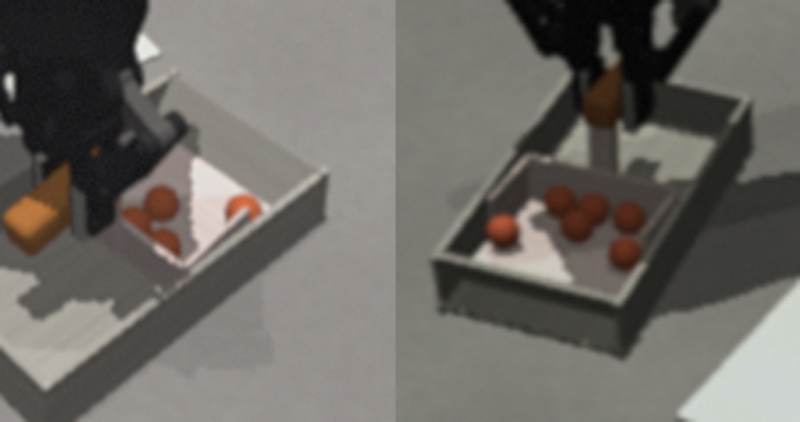

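Emit:
jog_arm(
  translation=[
    [0,0,1],
    [0,0,2],
    [0.3,-1.5,2],
    [0.5,-3,2],
    [0.5,-3,2],
    [0.5,-3,2],
    [-0.2,1,2],
    [-0.9,5,2],
    [-1.1,6.5,2],
    [-1.1,6.5,2],
    [-0.2,1,2],
    [-0.2,1,2],
  ],
  turn=[0,0,0,0,0,0,0,0,0,0,0,0],
)

```text
clock: 15.5
position: [0.4669, -0.2655, 0.0553]
ee_rot: [-0.092, 0.996, -0.002, 0.007]
ft_force: [0.0, 0.1, -2.6]
grip_width: 0.214
```

```bash
python3 - <<'E'
from h import *
np.set_printoptions(precision=4,suppress=True)
o=manip.get_obs();print(o["position"],heading(o),totray(o["position"]),o["ft_force"],o["torque"])
s=manip.camera("side"); t=manip.camera("scene"); 
a=cv2.resize(s["frame"][290:450,280:430,::-1],(450,480),interpolation=cv2.INTER_CUBIC)
b=cv2.resize(t["frame"][120:240,190:305,::-1],(460,480),interpolation=cv2.INTER_CUBIC)
cv2.imwrite("pics/m7.png",cv2.resize(np.hstack([a,b]),(800,422)))
for c in(s,t):
  for i in range(6):
    for r in manip.pinpoint(c,f"ball{i}_center")[:1]: print(i,np.round(r["at"]),round(r["confidence"],2),totray(onz(c,r["at"],.025)))
E
```

```text
[ 0.4669 -0.2655  0.0553] 10.610174755722653 [-45.2751  -0.3481] [ 0.0229  0.0863 -2.5599] [-0.0207  0.1192 -0.0305]
0 [352. 382.] 0.63 [  4.0336 -33.9337]
1 [331. 374.] 0.61 [-6.1618 -4.1453]
2 [252. 292.] 0.53 [ 25.8886 223.9901]
3 [337. 382.] 0.48 [-11.0179 -21.0038]
4 [342. 364.] 0.7 [17.8563 -0.9667]
0 [239. 190.] 0.49 [37.2889  4.1204]
1 [241. 182.] 0.5 [16.0097 -0.7285]
2 [256. 179.] 0.61 [-4.9888 23.5121]
3 [236. 176.] 0.61 [  1.7071 -19.7029]
4 [243. 184.] 0.49 [18.0951  3.5731]
5 [258. 183.] 0.57 [ 6.4151 32.6935]
```

View pics/m7.png

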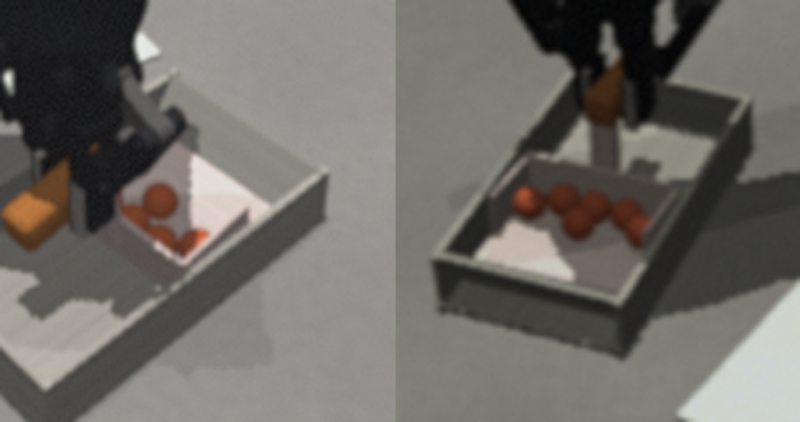

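Emit:
jog_arm(
  translation=[
    [0,0,3],
    [0,0,8],
    [0,0,16],
    [0,0,26],
    [0,0,38],
    [0,0,50],
    [0,0,60],
    [0,0,67],
    [0,0,70],
    [0,0,71],
    [0,0,71],
  ],
  turn=[0,0,0,0,0,0,0,0,0,0,0],
)

```text
clock: 17.12
position: [0.4668, -0.2649, 0.1261]
ee_rot: [-0.093, 0.996, -0.002, 0.007]
ft_force: [0.2, -0.1, -1.1]
grip_width: 0.216
```

Emit:
jog_arm(
  translation=[
    [0,3,0],
    [0,9,0],
    [0,18,0],
    [0,30,0],
    [0,45,0],
    [0,63,0],
    [0,83,0],
    [0,105,0],
    [0,128,0],
    [0,151,0],
    [0,174,0],
    [0,197,0],
  ],
  turn=[0,0,0,-0.5,-1,-2,-3,-4,-5,-6,-7,-8],
)

```text
clock: 18.12
position: [0.4663, -0.0659, 0.126]
ee_rot: [-0.023, 1.0, -0.003, 0.007]
ft_force: [0.4, -0.4, -2.0]
grip_width: 0.213
```

Emit:
jog_arm(
  translation=[
    [1,23,0],
    [2,46,0],
    [4,69,0],
    [7,92,0],
    [11,115,0],
    [16,138,0],
    [22,160,0],
    [28,181,0],
    [34,200,0],
    [40,217,0],
    [45,232,0],
    [49,245,0],
  ],
  turn=[-1,-2,-3,-4,-5,-6,-7,-8,-9,-10,-11,-12],
)

```text
clock: 19.12
position: [0.5147, 0.1812, 0.1256]
ee_rot: [0.081, 0.997, -0.003, 0.006]
ft_force: [0.3, -0.1, -1.8]
grip_width: 0.219
```

```bash
python3 - <<'E'
from h import *
np.set_printoptions(precision=4,suppress=True)
o=manip.get_obs();print(o["position"],heading(o),o["ft_force"],o["torque"],o["joint_pos"])
E
```

```text
[0.5147 0.1812 0.1256] -9.349095429517945 [ 0.2974 -0.1188 -1.796 ] [ 0.0138  0.0819 -0.0023] [-0.7152  0.2397  0.3258  1.8266 -0.0731  1.0803  1.0433]
```

Emit:
jog_arm(
  translation=[
    [2,13,0],
    [3,26,0],
    [5,39,0],
    [6,51,0],
    [7,61,0],
    [8,69,0],
    [9,75,0],
    [9,79,0],
    [9,80,0],
    [9,80,0],
    [9,80,0],
  ],
  turn=[-1,-2,-3,-4,-4.5,-4.9,-4.9,-4.9,-4.9,-4.9,-4.9],
)

```text
clock: 20.03
position: [0.5237, 0.2606, 0.1256]
ee_rot: [0.124, 0.992, -0.004, 0.006]
ft_force: [0.0, -0.1, -2.5]
grip_width: 0.214
```

```bash
python3 - <<'E'
from h import *
np.set_printoptions(precision=4,suppress=True)
o=manip.get_obs();print(o["position"],heading(o),o["ft_force"])
w=manip.camera("wrist"); t=manip.camera("scene")
a=cv2.resize(w["frame"][180:480,150:490,::-1],(544,480)); b=cv2.resize(t["frame"][200:350,400:540,::-1],(448,480),interpolation=cv2.INTER_CUBIC)
cv2.imwrite("pics/m8.png",cv2.resize(np.hstack([a,b]),(800,387)))
E
```

```text
[0.5237 0.2606 0.1256] -14.280744599463276 [ 0.0322 -0.1431 -2.5046]
```

View pics/m8.png

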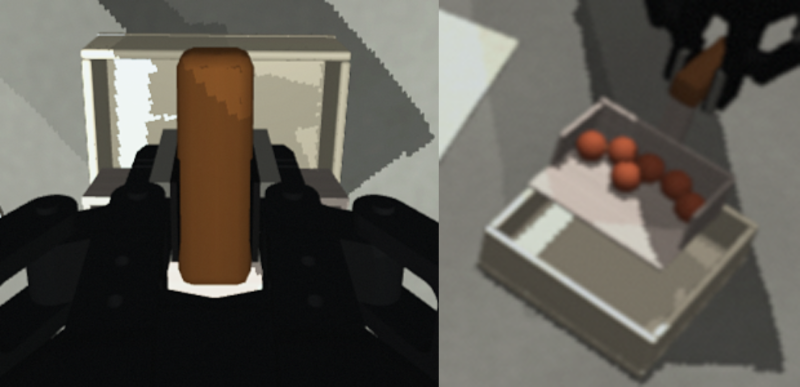

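```bash
python3 - <<'E'
from h import *
np.set_printoptions(precision=4,suppress=True)
o=manip.get_obs();c=manip.camera("wrist")
A,B=[onz(c,p,.04) for p in((212.5,224.5),(421,220.5))]; d=B-A
yaw=np.arctan2(-d[0],d[1]); m=(A+B)/2
print(np.linalg.norm(d),np.degrees(yaw),"centre",m[:2]+.065*np.array([np.cos(yaw),np.sin(yaw)]))
t=manip.camera("scene")
for q,n in((c,"w"),(t,"s")):
    r=manip.outline_of(q,"dish")
    if r: m=r[0]["mask"]; print(n,r[0]["extent"]); 
E
```

```text
0.12873082579227982 -13.05567687310943 centre [0.5761 0.2476]
w [214.3, 206.2, 421.4, 321.7]
s [414.8, 276.1, 521.4, 346.2]
```

Emit:
jog_arm(
  translation=[
    [0,0,-3],
    [0,0,-9],
    [0,0,-17],
    [0,0,-26],
    [0,0,-35],
    [0,0,-44],
    [0,0,-51],
    [0,0,-57],
    [0,0,-61],
    [0,0,-62],
    [0,0,-62],
    [0,0,-62],
  ],
  turn=[0.5,0.8,0.8,0.8,0.8,0.8,0.8,0.8,0.8,0.8,0.8,0.8],
)

```text
clock: 21.33
position: [0.524, 0.261, 0.064]
ee_rot: [0.117, 0.993, -0.003, 0.006]
ft_force: [-0.1, 1.1, -1.7]
grip_width: 0.211
```

Emit:
jog_arm(
  translation=[
    [1,-0.2,0],
    [3,-0.7,0],
    [5,-1.2,0],
    [7,-1.7,0],
    [8,-1.9,0],
    [9,-2.1,0],
    [10,-2.4,0],
    [10,-2.4,0],
  ],
  turn=[0,0,0,0,0,0,0,0],
)

```text
clock: 22.0
position: [0.5315, 0.2597, 0.0634]
ee_rot: [0.117, 0.993, -0.003, 0.004]
ft_force: [-11.2, 2.3, 1.6]
grip_width: 0.213
```

```bash
python3 - <<'E'
from h import *
np.set_printoptions(precision=4,suppress=True)
o=manip.get_obs();print(o["position"],heading(o),o["ft_force"],o["torque"])
E
```

```text
[0.5315 0.2597 0.0634] -13.431579225307672 [-11.242    2.2897   1.646 ] [ 0.5528  2.4825 -0.4417]
```

Emit:
jog_arm(
  translation=[
    [1,0,0],
    [2,-0.5,2],
    [5.3,-1.3,6.5],
    [8.5,-2.1,10.5],
    [11.8,-2.9,14],
    [15.6,-3.8,17],
    [19.4,-4.8,20],
    [27.6,-6.8,25],
    [36.4,-9,29.5],
    [46,-11.4,33],
    [56,-13.9,36],
    [56,-13.9,36],
  ],
  turn=[0,0,0,0,0,0,0,0,0,0,0,0],
  grip=0,
  grip_force=20,
)

```text
clock: 23.0
position: [0.5877, 0.2467, 0.0999]
ee_rot: [0.117, 0.993, -0.003, 0.003]
ft_force: [-6.2, 5.6, 1.1]
grip_width: 0.214
```

Emit:
jog_arm(
  translation=[
    [0,0,0],
    [0,0,0],
    [0,0,0],
  ],
  turn=[0,0,0],
  grip=0,
  grip_force=100,
)

```text
clock: 23.25
position: [0.5874, 0.2469, 0.0998]
ee_rot: [0.117, 0.993, -0.003, 0.003]
ft_force: [-4.1, 2.0, -2.3]
grip_width: 0.214
```

```bash
python3 - <<'E'
from h import *
np.set_printoptions(precision=4,suppress=True)
o=manip.get_obs();print(o["position"],heading(o),o["ft_force"],o["torque"])
t=manip.camera("scene");save(t,"t9");s=manip.camera("side");save(s,"s9")
for c,n in((t,"scene"),(s,"side")):
    for k in["scoop_lip","scoop_grip"]+[f"ball{i}_center" for i in range(6)]:
        for r in manip.pinpoint(c,k)[:1]: print(n,k,np.round(r["at"]),round(r["confidence"],2),onz(c,r["at"],.02))
    r=manip.outline_of(c,"scoop"); print([ (q["extent"],q["confidence"]) for q in r[:1]])
E
```

```text
[0.5874 0.2469 0.0998] -13.42467858358853 [-4.0928  2.0333 -2.2756] [ 0.5867  1.2108 -0.1131]
scene scoop_lip [448. 318.] 0.7 [0.6358 0.2338 0.02  ]
scene scoop_grip [483. 255.] 0.68 [0.4714 0.2408 0.02  ]
scene ball0_center [436. 298.] 0.43 [0.608  0.2016 0.02  ]
scene ball1_center [461. 301.] 0.61 [0.5914 0.2405 0.02  ]
scene ball2_center [471. 310.] 0.48 [0.6017 0.2619 0.02  ]
scene ball3_center [449. 294.] 0.64 [0.5886 0.2169 0.02  ]
scene ball4_center [453. 306.] 0.41 [0.6102 0.2322 0.02  ]
scene ball5_center [472. 321.] 0.58 [0.6243 0.2703 0.02  ]
[([429.2, 244.8, 502.5, 328.0], 0.91)]
side scoop_lip [252. 218.] 0.56 [0.6226 0.2213 0.02  ]
side scoop_grip [221. 177.] 0.98 [0.6579 0.4766 0.02  ]
side ball0_center [250. 217.] 0.59 [0.6217 0.2294 0.02  ]
side ball1_center [242. 210.] 0.57 [0.6221 0.2718 0.02  ]
side ball2_center [238. 206.] 0.39 [0.6226 0.2931 0.02  ]
side ball3_center [318. 251.] 0.35 [0.6698 0.0248 0.02  ]
side ball4_center [249. 211.] 0.56 [0.635  0.2582 0.02  ]
side ball5_center [245. 202.] 0.61 [0.6453 0.3039 0.02  ]
[([204.7, 165.7, 253.9, 224.2], 0.72)]
```

Emit:
jog_arm(
  translation=[
    [-2,0.5,0],
    [-6,1.5,0],
    [-12,2.9,0],
    [-18,4.4,0],
    [-24,5.8,0],
    [-30,7.3,0],
    [-36,8.7,0],
    [-42,10,0],
    [-46,11,0],
    [-46,11,0],
    [-46,11,0],
    [-46,11,0],
  ],
  turn=[0,0,0,0,0,0,0,0,0,0,0,0],
)

```text
clock: 25.25
position: [0.5418, 0.2577, 0.0999]
ee_rot: [0.117, 0.993, -0.003, 0.003]
ft_force: [0.5, 0.4, -1.4]
grip_width: 0.213
```

```bash
python3 - <<'E'
from h import *
np.set_printoptions(precision=4,suppress=True)
o=manip.get_obs();print(o["position"],heading(o),o["ft_force"],o["torque"])
t=manip.camera("scene");s=manip.camera("side")
a=cv2.resize(s["frame"][150:260,180:300,::-1],(524,480),interpolation=cv2.INTER_CUBIC)
b=cv2.resize(t["frame"][225:345,400:540,::-1],(560,480),interpolation=cv2.INTER_CUBIC)
cv2.imwrite("pics/m10.png",cv2.resize(np.hstack([a,b]),(800,354)))
for c,n in((t,"scene"),(s,"side")):
    h=cv2.cvtColor(c["frame"],cv2.COLOR_RGB2HSV); 
    for k in["scoop_lip"]+[f"ball{i}_center" for i in range(6)]:
        for r in manip.pinpoint(c,k)[:1]: print(n,k,np.round(r["at"]),round(r["confidence"],2),onz(c,r["at"],.015))
E
```

```text
[0.5418 0.2577 0.0999] -13.433512082157762 [ 0.5468  0.3538 -1.447 ] [0.0453 0.0283 0.0479]
scene ball1_center [498. 238.] 0.74 [0.4098 0.2523 0.015 ]
scene ball3_center [447. 301.] 0.51 [0.5999 0.2195 0.015 ]
scene ball4_center [245. 190.] 0.25 [ 0.5339 -0.243   0.015 ]
side scoop_lip [231. 219.] 0.93 [0.5856 0.2535 0.015 ]
side ball0_center [319. 248.] 0.26 [0.6836 0.0399 0.015 ]
side ball1_center [239. 222.] 0.36 [0.597  0.2322 0.015 ]
side ball2_center [372. 243.] 0.18 [ 0.7825 -0.0053  0.015 ]
side ball3_center [199. 179.] 0.67 [0.6091 0.5095 0.015 ]
side ball4_center [249. 218.] 0.6 [0.6219 0.2359 0.015 ]
side ball5_center [215. 213.] 0.52 [0.5691 0.3018 0.015 ]
```

Emit:
jog_arm(
  translation=[
    [0,0,2],
    [0,0,6],
    [0,0,12],
    [0,0,20],
    [0,0,30],
    [0,0,42],
    [0,0,54],
    [0,0,64],
    [0,0,70],
    [0,0,72],
    [0,0,72],
  ],
  turn=[0,0,0,0,0,0,0,0,0,0,0],
)

```text
clock: 26.97
position: [0.5417, 0.258, 0.1724]
ee_rot: [0.117, 0.993, -0.002, 0.003]
ft_force: [0.1, -0.0, -2.3]
grip_width: 0.212
```

Emit:
jog_arm(
  translation=[
    [-5,-10,0],
    [-10,-30,0],
    [-20,-60,0],
    [-30,-95,0],
    [-40,-130,0],
    [-48,-165,0],
    [-52,-195,0],
    [-55,-220,0],
    [-57,-235,0],
    [-58,-240,0],
    [-58,-240,0],
    [-58,-240,0],
  ],
  turn=[1,2,3,4,5,6,7,8,9,10,11,12],
)

```text
clock: 27.97
position: [0.483, 0.0178, 0.172]
ee_rot: [0.012, 1.0, -0.002, 0.003]
ft_force: [0.8, 0.2, -1.9]
grip_width: 0.216
```

```bash
python3 - <<'E'
from h import *
np.set_printoptions(precision=4,suppress=True)
o=manip.get_obs();print(o["position"],heading(o),o["ft_force"],o["torque"])
t=manip.camera("scene");s=manip.camera("side")
for c,n in((t,"scene"),(s,"side")):
    h=cv2.cvtColor(c["frame"],cv2.COLOR_RGB2HSV)
    m=((h[...,0]<10)&(h[...,1]>140)&(h[...,2]>50)).astype(np.uint8)
    _,_,st,ce=cv2.connectedComponentsWithStats(m)
    for q,e in zip(st[1:],ce[1:]):
        if q[4]>15: print(n,"blob",q,onz(c,e,.015))
    for k in["scoop","scoop_lip","scoop_grip"]+[f"ball{i}_center" for i in range(6)]:
        for r in manip.pinpoint(c,k)[:1]: print(n,k,np.round(r["at"]),round(r["confidence"],2),onz(c,r["at"],.015))
a=cv2.resize(s["frame"][150:310,180:340,::-1],(480,480),interpolation=cv2.INTER_CUBIC)
b=cv2.resize(t["frame"][150:345,320:540,::-1],(542,480),interpolation=cv2.INTER_CUBIC)
cv2.imwrite("pics/m11.png",cv2.resize(np.hstack([a,b]),(800,376)))
E
```

```text
[0.483  0.0178 0.172 ] -1.3560230608252652 [ 0.7773  0.2019 -1.8697] [0.0306 0.0289 0.0258]
scene blob [ 95  68  20  11 182] [ 0.3362 -0.8113  0.015 ]
scene blob [444 298   9   9  58] [0.5996 0.2216 0.015 ]
scene blob [456 305  11  11  73] [0.6047 0.2473 0.015 ]
scene scoop [370. 188.] 0.76 [ 0.4009 -0.0212  0.015 ]
scene scoop_lip [360. 204.] 0.59 [ 0.4549 -0.0189  0.015 ]
scene scoop_grip [384. 141.] 0.64 [ 0.2382 -0.0629  0.015 ]
scene ball0_center [348. 225.] 0.18 [ 0.5203 -0.0124  0.015 ]
scene ball1_center [460. 308.] 0.47 [0.6022 0.244  0.015 ]
scene ball3_center [446. 302.] 0.6 [0.6034 0.2185 0.015 ]
side blob [  0 164  10   6  38] [0.1819 0.9123 0.015 ]
side blob [238 207  15  14 132] [0.6227 0.2551 0.015 ]
side scoop [232. 239.] 0.88 [0.5516 0.1713 0.015 ]
side scoop_lip [250. 242.] 0.95 [0.5782 0.1377 0.015 ]
side scoop_grip [214. 195.] 0.92 [0.6052 0.3947 0.015 ]
side ball0_center [245. 212.] 0.35 [0.6281 0.2679 0.015 ]
side ball1_center [237. 218.] 0.63 [0.601  0.2513 0.015 ]
side ball2_center [248. 214.] 0.59 [0.6282 0.2534 0.015 ]
side ball3_center [243. 221.] 0.61 [0.6041 0.2291 0.015 ]
side ball4_center [252. 216.] 0.48 [0.6313 0.2407 0.015 ]
side ball5_center [243. 213.] 0.52 [0.621  0.2637 0.015 ]
```

View pics/m11.png

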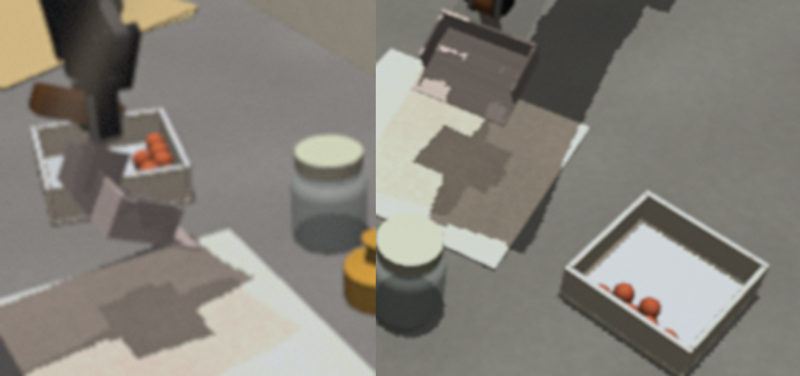

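Emit:
jog_arm(
  translation=[
    [1,-5,-5],
    [3,-12,-15],
    [5,-20,-27],
    [7,-26,-40],
    [8,-28,-52],
    [8,-28,-62],
    [8,-28,-68],
    [8,-28,-72],
    [8,-28,-72],
    [8,-28,-72],
  ],
  turn=[0,0,0,0,0,0,0,0,0,0],
)

```text
clock: 29.8
position: [0.4918, -0.0099, 0.1006]
ee_rot: [0.012, 1.0, -0.002, 0.004]
ft_force: [-0.5, 0.3, -1.7]
grip_width: 0.217
```

Emit:
jog_arm(
  translation=[
    [0,0,-2],
    [0,0,-4],
    [0,0,-6],
    [0,0,-8],
    [0,0,-9],
    [0,0,-9],
  ],
  turn=[0,0,0,0,0,0],
)

```text
clock: 30.3
position: [0.4916, -0.0099, 0.0913]
ee_rot: [0.012, 1.0, -0.002, 0.003]
ft_force: [-1.3, 0.5, -1.9]
grip_width: 0.213
```

Emit:
jog_arm(
  translation=[
    [0,0,-1.5],
    [0,0,-3],
    [0,0,-4.5],
    [0,0,-4.5],
  ],
  turn=[0,0,0,0],
)

```text
clock: 30.63
position: [0.4917, -0.0099, 0.0873]
ee_rot: [0.012, 1.0, -0.002, 0.003]
ft_force: [-2.7, 1.4, 6.6]
grip_width: 0.216
```

Emit:
jog_arm(
  translation=[
    [0,0,-0.5],
    [-5.5,0,-4],
    [-11,0,-7.5],
    [-16,0,-11],
    [-20,0,-14.5],
    [-25,0,-18.5],
    [-29,0,-22.5],
    [-33,0,-27],
    [-36.5,0,-31],
    [-36.5,0,-31.5],
    [-36.5,0,-31.5],
  ],
  turn=[0,0,0,0,0,0,0,0,0,0,0],
  grip=0,
  grip_force=20,
)

```text
clock: 31.55
position: [0.4558, -0.0093, 0.0568]
ee_rot: [0.012, 1.0, -0.001, 0.004]
ft_force: [-8.1, 1.5, 16.2]
grip_width: 0.215
```

```bash
python3 - <<'E'
from h import *
np.set_printoptions(precision=4,suppress=True)
o=manip.get_obs();print(o["position"],heading(o),o["ft_force"],o["torque"])
t=manip.camera("scene");s=manip.camera("side")
for c,n in((t,"scene"),(s,"side")):
    for k,z in(("scoop",.003),("scoop_lip",.003),("scoop_grip",.075),("blotter",.003)):
        for r in manip.pinpoint(c,k)[:1]: print(n,k,np.round(r["at"]),round(r["confidence"],2),onz(c,r["at"],z))
    m=manip.outline_of(c,"scoop")[0]["mask"]; print(fit("scoop",[(c,m)],(.511,-.01,-.03),.003))
E
```

```text
[ 0.4558 -0.0093  0.0568] -1.3902315003512626 [-8.0576  1.4731 16.1671] [0.3925 0.7155 0.0326]
scene scoop [352. 222.] 0.6 [ 0.4969 -0.0142  0.003 ]
scene scoop_lip [345. 237.] 0.75 [ 0.5412 -0.0073  0.003 ]
scene scoop_grip [369. 180.] 0.75 [ 0.4451 -0.0078  0.075 ]
scene blotter [350. 224.] 0.72 [ 0.5037 -0.017   0.003 ]
(array([-0.8544, -0.1152,  5.4299]), np.float64(1.0000000008991468))
side scoop_lip [268. 289.] 0.67 [ 0.5385 -0.0103  0.003 ]
side scoop_grip [211. 270.] 0.62 [0.4428 0.0004 0.075 ]
side blotter [252. 295.] 0.79 [ 0.5067 -0.0107  0.003 ]
(array([ 0.5026, -0.0084, -0.0157]), np.float64(0.2682425863013005))
```

Emit:
jog_arm(
  translation=[
    [0,0,0],
    [0,0,0],
    [0,0,0],
    [0,0,0],
    [0,0,0],
    [0,0,0],
    [0,0,0],
    [0,0,0],
  ],
  turn=[0,0,0,0,0,0,0,0],
  grip=60,
)

```text
clock: 32.82
position: [0.4558, -0.0093, 0.0568]
ee_rot: [0.012, 1.0, -0.001, 0.004]
ft_force: [-0.3, 0.3, 0.2]
grip_width: 0.699
```

Emit:
jog_arm(
  translation=[
    [0,0,5],
    [0,0,15],
    [0,0,30],
    [0,0,50],
    [0,0,75],
    [0,0,100],
    [0,0,125],
    [0,0,145],
    [0,0,155],
    [0,0,160],
    [0,0,160],
    [0,0,160],
  ],
  turn=[0,0,0,0,0,0,0,0,0,0,0,0],
)

```text
clock: 33.82
position: [0.4554, -0.0093, 0.2161]
ee_rot: [0.012, 1.0, -0.001, 0.003]
ft_force: [0.3, 0.2, -0.4]
grip_width: 0.708
```

```bash
python3 - <<'E'
from h import *
np.set_printoptions(precision=4,suppress=True)
o=manip.get_obs();print(o["position"],heading(o),o["ft_force"],o["grip_width"])
cs={n:manip.camera(n) for n in("scene","side","wrist")}
for n,c in cs.items():
    for k,z in(("scoop",.003),("scoop_lip",.003),("scoop_grip",.075),("bottle",0),("jar",0),("weight",0)):
        for r in manip.pinpoint(c,k)[:1]: print(n,k,np.round(r["at"]),round(r["confidence"],2),onz(c,r["at"],z))
    r=manip.outline_of(c,"scoop")
    if r: print(n,"scoop fit",fit("scoop",[(c,r[0]["mask"])],(.503,-.009,-.03),.003))
for n in("scene","side"):
    c=cs[n]
    for i in range(6):
        for r in manip.pinpoint(c,f"ball{i}_center")[:2]: print(n,i,np.round(r["at"]),round(r["confidence"],2),onz(c,r["at"],.015))
c=cs["side"]; g=c["frame"][190:240,185:270]; r=g.astype(int); m=(r[...,0]-r[...,2]>60)
for row in m[10:40,40:80]: print("".join(".#"[v] for v in row))
r=cs["scene"]["frame"][285:335,415:515].astype(int); print()
for row in (r[...,0]-r[...,2]>50)[5:45,15:65]: print("".join(".#"[v] for v in row))
E
```

```text
[ 0.4554 -0.0093  0.2161] -1.3892981924045387 [ 0.2718  0.1616 -0.3544] 0.7081860798662015
scene scoop [349. 224.] 0.89 [ 0.5054 -0.0179  0.003 ]
scene scoop_lip [344. 234.] 0.88 [ 0.5333 -0.0135  0.003 ]
scene scoop_grip [370. 179.] 0.7 [ 0.4397 -0.008   0.075 ]
scene bottle [284. 337.] 0.78 [0.7918 0.0068 0.    ]
scene jar [336. 304.] 0.71 [0.6894 0.0517 0.    ]
scene weight [287. 278.] 0.93 [ 0.6809 -0.0544  0.    ]
scene scoop fit (array([ 0.4994, -0.011 ,  0.0133]), np.float64(0.159067779704492))
side scoop [246. 293.] 0.9 [ 0.5002 -0.001   0.003 ]
side scoop_grip [208. 274.] 0.77 [ 0.4342 -0.0107  0.075 ]
side bottle [373. 246.] 0.63 [0.7944 0.0051 0.    ]
side jar [318. 249.] 0.92 [0.693  0.0587 0.    ]
side weight [339. 275.] 0.8 [ 0.6739 -0.0436  0.    ]
side scoop fit (array([ 0.5021, -0.0078,  0.0008]), np.float64(0.1164957428156769))
wrist scoop [321. 246.] 0.57 [ 0.499  -0.0073  0.003 ]
wrist scoop_lip [316. 284.] 0.57 [ 0.5388 -0.0127  0.003 ]
wrist scoop_grip [315. 197.] 0.94 [ 0.437 -0.011  0.075]
wrist jar [375. 410.] 0.78 [0.6945 0.0495 0.    ]
wrist weight [290. 397.] 0.66 [ 0.6752 -0.0447 -0.    ]
wrist scoop fit (array([ 0.5016, -0.0107, -0.0215]), np.float64(0.04454466608310064))
scene 1 [461. 311.] 0.42 [0.608  0.2465 0.015 ]
scene 3 [446. 302.] 0.55 [0.6034 0.219  0.015 ]
side 1 [239. 218.] 0.61 [0.6039 0.247  0.015 ]
side 1 [247. 294.] 0.5 [ 0.4951 -0.0183  0.015 ]
side 2 [247. 213.] 0.48 [0.6296 0.2627 0.015 ]
side 3 [242. 222.] 0.48 [0.6007 0.2281 0.015 ]
side 4 [249. 216.] 0.56 [0.6276 0.2455 0.015 ]
side 4 [244. 216.] 0.24 [0.6165 0.2484 0.015 ]
side 5 [246. 211.] 0.45 [0.6331 0.2725 0.015 ]Traceback (most recent call last):
  File "<stdin>", line 15, in <module>
  File "<stdin>", line 15, in <genexpr>
TypeError: string indices must be integers, not 'numpy.bool'
```

Emit:
jog_arm(
  translation=[
    [2,10,8],
    [6,30,16],
    [10,55,24],
    [15,82,32],
    [19,110,40],
    [24,138,48],
    [28,165,56],
    [33,192,64],
    [37,215,72],
    [41,235,80],
    [45,250,80],
    [45,255,80],
  ],
  turn=[0,0,0,0,0,0,0,0,0,0,0,0],
)

```text
clock: 36.62
position: [0.5004, 0.2494, 0.2972]
ee_rot: [0.01, 1.0, -0.001, 0.004]
ft_force: [-1.1, 0.2, 0.6]
grip_width: 0.704
```

```bash
python3 - <<'E'
from h import *
np.set_printoptions(precision=4,suppress=True)
c=manip.camera("wrist"); save(c,"w12")
r=manip.outline_of(c,"dish"); print("dish",r[0]["extent"])
f=c["frame"].astype(int); m=(f[...,0]-f[...,2]>45)&(f[...,0]>1.6*f[...,1])
y0,y1,x0,x1=[int(v) for v in (r[0]["extent"][1],r[0]["extent"][3],r[0]["extent"][0],r[0]["extent"][2])]
n,_,st,ce=cv2.connectedComponentsWithStats(m.astype(np.uint8))
for q,e in zip(st[1:],ce[1:]):
    if q[4]>20: print(q,e,onz(c,e,.015))
k=set()
for i in range(6):
    for r in manip.pinpoint(c,f"ball{i}_center")[:3]: print(i,np.round(r["at"]),round(r["confidence"],2),onz(c,r["at"],.015))
s=m[y0:y1:2,x0:x1:2]
for row in s: 
    if row.any(): print("".join(".#"[int(v)] for v in row))
for nm in("scene","side"):
    c=manip.camera(nm);f=c["frame"].astype(int); m=(f[...,0]-f[...,2]>60)&(f[...,0]>1.8*f[...,1])
    _,_,st,ce=cv2.connectedComponentsWithStats(m.astype(np.uint8))
    for q,e in zip(st[1:],ce[1:]):
        if q[4]>15: print(nm,q,onz(c,e,.015))
E
```

```text
dish [249.7, 182.2, 387.6, 319.0]
[  16  102   33   71 1125] [ 32.7538 138.0053] [ 0.4374 -0.0578  0.015 ]
[273 268  30  25 384] [287.5417 279.7917] [0.608  0.2116 0.015 ]
[297 270  48  36 783] [319.447  289.4049] [0.6213 0.2496 0.015 ]
[ 98 462  26  18 272] [111.1912 473.1544] [ 0.8975 -0.0502  0.015 ]
0 [285. 284.] 0.68 [0.6141 0.2084 0.015 ]
0 [165. 338.] 0.58 [0.684  0.0536 0.015 ]
0 [ 98. 225.] 0.55 [ 0.5357 -0.0038  0.015 ]
1 [317. 278.] 0.6 [0.6069 0.247  0.015 ]
1 [296. 272.] 0.16 [0.5986 0.2222 0.015 ]
2 [322. 294.] 0.49 [0.6274 0.2521 0.015 ]
3 [297. 273.] 0.7 [0.599  0.2228 0.015 ]
3 [321. 295.] 0.67 [0.6282 0.2518 0.015 ]
4 [306. 288.] 0.48 [0.6189 0.2334 0.015 ]
.....................####............................................
....................######.......##..................................
....................#######....######................................
....................#######....#######...............................
....................#######...########...............................
..............####..#######...########............................
[... 473 characters left out ...]
....................
.........................######..###############.....................
..........................#####..#######.#######.....................
.................................######..#######.....................
..................................#####..#######.....................
.........................................######......................
...........................................###.......................
scene [ 94  67  21  12 175] [ 0.3351 -0.8133  0.015 ]
scene [260 280  38  28 656] [ 0.7312 -0.0396  0.015 ]
scene [444 298   9   9  50] [0.5991 0.2215 0.015 ]
scene [457 305  10  11  67] [0.6044 0.2476 0.015 ]
side [237 207  16  14 122] [0.6217 0.2547 0.015 ]
```

```bash
python3 -c "
from workcell import manip; print(manip.hand_in())"
```

```text
the job is handed in; nothing more can be done
None
```

All six clay balls are in the white dish, moved in a single scoop. The scoop is back flat on the blotter and released, and I handed the job in at about 37 s on the clock.

- **Scooping:** I took the scoop by its handle and pushed it to the tray's ramp. I then pressed its heel down to tip the nose up, and a small side-to-side jog brought the last balls between the side walls.
- **Tipping:** In the dish I pressed the lip against the far wall so the scoop pivoted nose-down in a light grip. The balls rolled out and I backed away.
- **Ball count:** A wrist-camera colour mask over the dish showed six separate discs. The scoop looked empty in the picture taken after tipping, and the later colour check found no ball-sized blob elsewhere.
- **Scoop:** The wrist-camera outline matches a flat-lying scoop near (0.502, -0.011), on the blotter.
- **Bystanders:** The bottle, jar and weight were found where they started, within the networks' scatter of about 1 cm.
- **Disagreements:** The trained networks never reported all six balls in the dish at once. From the scene camera the dish wall hid some of them, so the count of six rests on that colour mask. The networks also gave a few false ball hits, such as on the jar and the scoop.

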